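# Fold the recipe-book stand flat

### The arm

A 7-joint arm with a two-finger parallel gripper is mounted at the origin on a cart in front of the work surface, level with it; the furniture and walls round the work are solid. World frame = base frame: x ahead of the robot, y to its left, z up, the work surface at z = 0. Lengths are in m, angles in rad, forces in N, time in s.
With the tool pointing down it reaches from about 0.4 to 0.85 m from the base axis. Payload 10.4 kg.
Tool frame: the origin (TCP) lies at the centre of the arm's flange, where the gripper is bolted on; the fingertips stand 173 mm ahead of it and the grasp point (between the pads) lies 155 mm ahead of it; z points along the fingers, y is the line along which they close (so a half turn about z gives the same grasp; the last joint's range is limited). The gripper opens to 85 mm and grips with 20 to 120 N. Pads are 22 mm wide; open, the fingers measure 114 mm over their backs; the gripper's body (76 mm by 85 mm) begins 54 mm behind the grasp point. The pads swing forward as they close: fully open they stand 13 mm farther back than shut.
Start: joints at [1.145, 0.332, -0.065, 1.46, 0.022, 1.35, -0.088], TCP at [0.245, -0.575, 0.405] pointing down, gripper open.
Joint ranges: [-2.6, 2.6], [-0.5, 2.12], [-1.47, 1.34], [0.16, 2.42], [-1.27, 4.41], [0.06, 2.06], [-2.6, 2.6]. Speed limits (rad/s): [2.22, 2.22, 2.79, 2.79, 3.14, 3.14, 3.14].

### API

Orientations are given as a unit quaternion [x, y, z, w].
In Python, from workcell import manip, viewer, finder gives the robot as it stands.
- The arm moves only by the tool arm_command, never from a script. Its argument "plan" is a list of rows, each an object with "dp": the shift along the tool's x, y, z in mm, a list of three; "spin": the turn about the tool's z in rad. A call has 1 to 5 rows; each row shifts and turns the commanded pose from where the row before left it, along the tool's axes as they then stand; what a row does not reach is not made up. A row lasts 1/10 s, in which the tool goes at most 50 mm and 8.59 degrees, less where a joint would pass 70% of its speed; a pose out of reach is approached as far as the arm can. A call is refused whole if a number of a shift passes 50 or a number of a turn 0.15, either way. A call with a gripper value outside its range is refused whole. "grip" is the closure, from -1 (fully open) to 1 (shut), set as the call begins (left out, the last holds). The fingers move at their own pace and stop on an object; "newtons" is the grip in N (left out, the last holds). Time passes only in rows, so rows that do not move let the fingers close. It gives the time, the measured TCP pose, the force, the opening and the grip force at its end, in the units of the state.
- manip.get_obs(): the state, without advancing time (a new reading comes with each control period).
- viewer.camera(name): name is "side" or "top"; returns the picture (384x512x3 uint8, blue, green, red); there is no depth.
- viewer.camera_params(name): a dict with "vertical_fov" (degrees; the focal length in pixels is half the picture's height over the tangent of half this angle, whatever the lens; pixels are square), "cx", "cy" (the principal point, pixels), "R" (3x3) and "t" (3): a world point X has camera coordinates R X + t. Camera axes: x right, y down, z forward; pixel columns grow to the right and rows downward; lengths in m; the calibration is good to about 2 mm. A picture is of the moment at which its call begins. camera_params takes no time and is no camera call.
- manip.hand_in(): hands the job in; it is judged then, once.
Trained networks look in the newest picture that a camera, given by its name, has taken for a name from the list of things; names that differ only in an ending like _2 or _b are one class to them, and where a whole thing is asked for, a point or a joint stands for the part that bears it (a point fixed in the world has none). Each returns a list of dicts, best first, with "score" (0 to 1); they miss things now and then, are a little off and sometimes report something else, mostly with a low value. They report only what shows in the picture. A call takes as long as a camera call.
- finder.find_in(camera, thing): "position" ([x, y, z] in m, in world coordinates, good to about 4 mm: the middle of the surface that is visible of it).
The state is a dict: "clock": time; "joint_pos": joint angles; "joint_velocities": joint speeds; "tau": joint torques, N m; "position": TCP position; "ee_rot": TCP orientation; "ft_force": force on the tool from outside, world axes, zero at the start; "torque": the same for the moment, N m; "grip_width": opening from 0.0 (shut) to 1.0 (fully open); "grasp_force": force on a finger pad.
Only numpy, scipy, OpenCV 4.12 (cv2) and the standard library are available. Lean on these libraries where they do the work, as an engineer would, in place of code of your own. Each camera call takes 0.05 s, during which the arm holds its last target. There are 200 camera calls.

### The job

Cooking is over: fold the slatted recipe-book stand flat so that it can be put away. Tip its back rest up off the metal prop until it stands upright by itself, fold the prop all the way down into the base, and only then close the back rest down over it. Let the stand stay where it is on the worktop, and leave the things around it alone.

Things in the scene. Friction and masses are not known exactly. Their poses are not given: they have to be found in the camera images.
- stand: Light-wood folding book stand, loose, about 1 kg in all, on rubber feet. Origin: centre of its underside; x axis from its front (book lip) to its rear, y along its width, z up. Base frame 200 mm wide, x -122 to +98 mm, rails 18 mm high; lip 34 mm high at x -117 mm, two thin wire page holders on it to 55 mm at y +-65 mm. Between the rails (|y| < 80 mm) a tray, floor 7 mm up.
- stand_rest (a joint): Angle of the slatted wooden back rest (200 mm wide, 188 mm from hinge to top edge, 8 mm thick, 0.3 kg) about its hinge at the front of the base. 0 = closed, flat on the rails; grows as it opens: 1.57 upright, 1.75 its stop, leaning slightly forward. Starts at 0.8 to 1.2, leaning back on the prop. Within 0.13 of upright it stays by itself; lower down it sinks softly.
- stand_prop (a joint): Angle of the dark steel prop flap (70 mm wide, 3 mm thick, 143 mm long) about its hinge at the rear of the base. 0 = folded flat in the tray, tip to the front; grows as it rises, stop at 1.25. Starts at 0.8 to 1.25, leaning forward against the rest. Its hinge is stiff (0.08 N m): it stays where it is left and is folded by pressing its rear (upper) face down and forwards.
- rest_hinge (a point): Middle of the back rest's hinge line; in the stand's frame x -80 mm, z 18 mm; axes as the stand's. The rest's back face runs within 1 mm of this line, its front face 9 mm in front of it. Hinge friction 0.05 N m.
- prop_hinge (a point): Middle of the prop's hinge line, half-way through the flap; in the stand's frame x +80 mm, z 11.5 mm; axes as the stand's.
- rest_top (a point): Middle of the back rest's top edge, half-way through its thickness; moves with it. Three cross ribs (110 mm wide, 5 mm high) lie on the rest's back 85, 115 and 145 mm from the hinge; the prop's tip sits between or above them, so the prop cannot be folded while the rest leans on it, nor the rest closed while the prop is up.
- prop_tip (a point): Middle of the prop's free end, a rubber bar 86 mm wide and 8 mm thick; moves with the prop.
- book: Brown cookery book lying flat, 262 x 198 mm, 22 mm thick; origin at the middle of the edge nearest the robot, half-way up; bystander.
- garlic: Garlic bulb, 60 mm wide, 59 mm high; origin under its centre; bystander.
- jar: Small spice jar with a dark cap, 41 mm wide, 105 mm high; origin under its centre; bystander.

How it is judged:
By the outcome, as a careful person would: the job done as asked, in the order asked, and still so for the second after the job is handed in, with the robot touching nothing.
It also fails if it takes over 64 s, if anything falls off the work surface, if the arm or the gripper's body presses on something with over 40 N, if the wrist force passes 120 N, or if a joint passes its speed limit or range.

## Working session

There is one attempt and no reset: what is moved stays moved. The work goes in short steps, Python scripts to look and compute and a tool call to move; the robot and the scene stay as the last step left them, time stands still between calls to the robot, and variables do not carry over. Pictures are saved under pics/ and viewed, at most 10 in all, crops included, and the job is handed in when it is done.

Besides the shell and the picture viewer there is one more tool, called as a command line: name --argument value ..., lists and objects as JSON in quotes. arm_command: Moves the arm, as the interface text tells. Its arguments: {"type":"object","properties":{"plan":{"type":"array","items":{"type":"object","properties":{"dp":{"type":"array","items":{"type":"number"}},"spin":{"type":"number"}}}},"grip":{"type":"number"},"newtons":{"type":"number"}},"required":["plan"]}

```bash
mkdir -p pics; cat > h.py <<'E'
import numpy as np,cv2
from workcell import manip,viewer,finder
from scipy.spatial.transform import Rotation as R
def st():
    o=manip.get_obs();print(round(o['clock'],2),np.round(o['position'],4),'ft',np.round(o['ft_force'],1));r=R.from_quat(o['ee_rot']).as_matrix();print(np.round(r,3).tolist());return o,r
def proj(c,X):
    p=viewer.camera_params(c);f=192/np.tan(np.radians(p['vertical_fov'])/2);q=np.array(p['R'])@np.array(X)+np.array(p['t']);return q[0]/q[2]*f+p['cx'],q[1]/q[2]*f+p['cy']
E
python3 - <<'E'
from h import *
st()
a=[viewer.camera(c) for c in('side','top')]
cv2.imwrite('pics/a.png',cv2.resize(np.hstack(a),(800,300)))
cv2.imwrite('pics/s.png',cv2.resize(a[0],(800,600)));cv2.imwrite('pics/t.png',cv2.resize(a[1],(800,600)))
for c in('side','top'):
  print(c,{k:np.round(v,3).tolist() for k,v in viewer.camera_params(c).items()})
  for n in('stand','rest_hinge','prop_hinge','rest_top','prop_tip','book','garlic','jar'):
    print(n,[(np.round(d['position'],3).tolist(),round(d['score'],2)) for d in finder.find_in(c,n)[:2]])
E
```

```text
0.0 [ 0.2449 -0.5749  0.4039] ft [-1.1 -0.1  0.4]
[[0.92, 0.392, -0.001], [0.392, -0.92, 0.001], [-0.0, -0.001, -1.0]]
side {'vertical_fov': 54.937, 'cx': 258.907, 'cy': 193.272, 'R': [[-1.0, 0.023, -0.002], [0.016, 0.617, -0.787], [-0.017, -0.786, -0.617]], 't': [0.521, -0.03, 1.22]}
stand [([0.578, -0.016, 0.016], 0.97)]
rest_hinge [([0.58, -0.012, 0.02], 0.88)]
prop_hinge [([0.58, -0.016, 0.019], 0.61)]
rest_top [([0.567, -0.02, 0.105], 0.77), ([0.58, -0.011, 0.021], 0.59)]
prop_tip [([0.643, -0.025, 0.064], 0.47)]
book []
garlic [([0.443, 0.317, 0.038], 0.85)]
jar [([0.4, -0.238, 0.066], 0.7), ([0.584, -0.013, 0.017], 0.56)]
top {'vertical_fov': 55.103, 'cx': 255.969, 'cy': 190.47, 'R': [[-0.013, -1.0, -0.018], [-0.999, 0.014, -0.042], [0.042, 0.017, -0.999]], 't': [0.113, 0.521, 1.032]}
stand [([0.567, -0.036, 0.062], 0.81)]
rest_hinge [([0.57, -0.04, 0.057], 0.98)]
prop_hinge [([0.568, -0.038, 0.059], 0.57)]
rest_top [([0.571, -0.04, 0.112], 0.92)]
prop_tip [([0.652, -0.04, 0.05], 0.64), ([0.438, 0.302, 0.044], 0.21)]
book [([0.479, 0.435, 0.023], 0.78)]
garlic [([0.435, 0.3, 0.04], 0.71)]
jar [([0.399, -0.242, 0.106], 0.85)]
```

View pics/s.png

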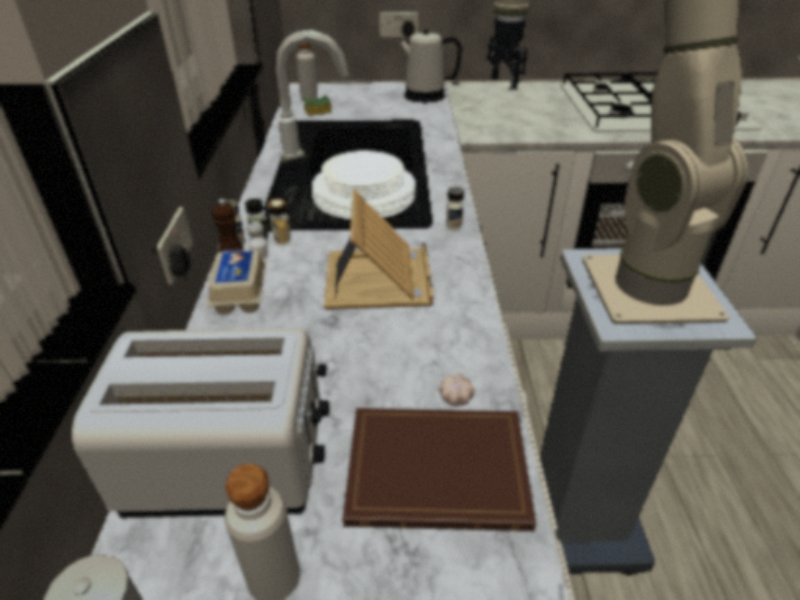

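View pics/t.png

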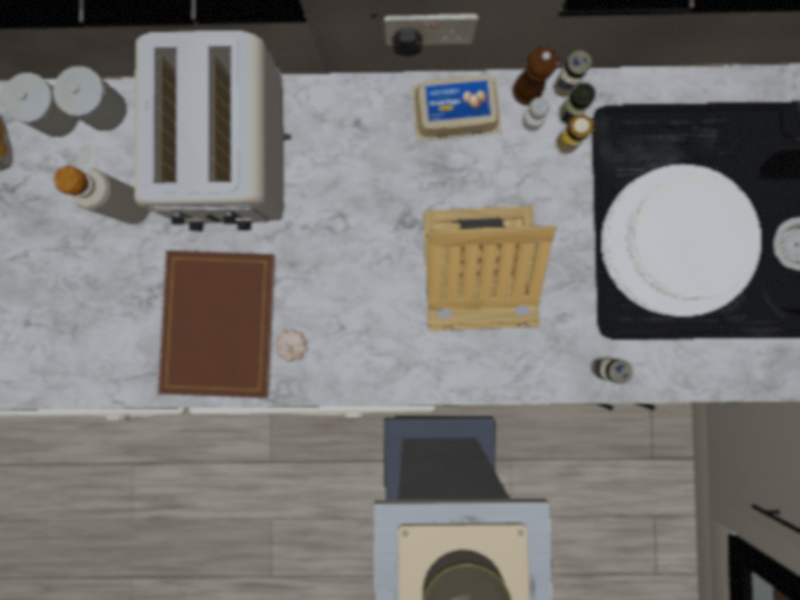

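The stand is in mid-counter with its lip towards the robot. In the top view its base corners are at (429,328), (539,326), (426,210) and (532,208), and the rest's top edge runs from (430,236) to (553,233). The jar is at (612,370), off to the right. Next I work out the stand's pose from these pixels.

```bash
cat >> h.py <<'E'
def back(c,u,v,z):
    p=viewer.camera_params(c);f=192/np.tan(np.radians(p['vertical_fov'])/2);Rm=np.array(p['R']);t=np.array(p['t']);C=-Rm.T@t;d=Rm.T@np.array([(u-p['cx'])/f,(v-p['cy'])/f,1]);return C+d*(z-C[2])/d[2]
def fit(c,us):
    from scipy.optimize import least_squares
    L=np.array([[-.122,.1,.018],[-.122,-.1,.018],[.098,.1,.018],[.098,-.1,.018]])
    def X(q,P): s,co=np.sin(q[2]),np.cos(q[2]);return np.c_[q[0]+co*P[:,0]-s*P[:,1],q[1]+s*P[:,0]+co*P[:,1],P[:,2]]
    r=least_squares(lambda q:np.concatenate([np.subtract(proj(c,x),u) for x,u in zip(X(q,L),us)]),[.58,-.02,0]);return r.x,r.fun,X
E
python3 - <<'E'
from h import *
us=np.array([[429,322],[538,320],[426,210],[532,208]])/1.5625
print([np.round(back('top',*u,.018),3).tolist() for u in us])
q,res,X=fit('top',us);print(np.round(q,3),np.round(res,1))
im=viewer.camera('top');sd=viewer.camera('side')
L=np.array([[-.122,.1,.018],[-.122,-.1,.018],[.098,-.1,.018],[.098,.1,.018]])
o=[]
for c,i in(('top',im),('side',sd)):
  i=cv2.resize(i,None,fx=4,fy=4)
  for a in (0.8,.9,1.,1.1,1.2):
    P=np.array([[-.08+.188*np.cos(a),y,.018+.188*np.sin(a)] for y in(.1,-.1)])
    pts=[proj(c,x) for x in X(q,P)]
    cv2.line(i,*[tuple(int(round(k*4)) for k in p) for p in pts],(0,0,255) if a!=1. else (255,0,0),1)
  cv2.polylines(i,[np.array([[k*4 for k in proj(c,x)] for x in X(q,L)],int)],True,(0,255,0),1)
  u,v=[int(4*k) for k in proj(c,X(q,np.array([[0,0,.08]]))[0])]
  o.append(i[v-260:v+260,u-200:u+200])
cv2.imwrite('pics/f.png',np.hstack(o))
E
```

```text
[[0.478, 0.054, 0.018], [0.479, -0.142, 0.018], [0.681, 0.056, 0.018], [0.682, -0.136, 0.018]]
[ 0.592 -0.042  0.013] [-1.   3.3  0.6  2.7 -1.2 -2.6  1.6 -3.4]
```

View pics/f.png

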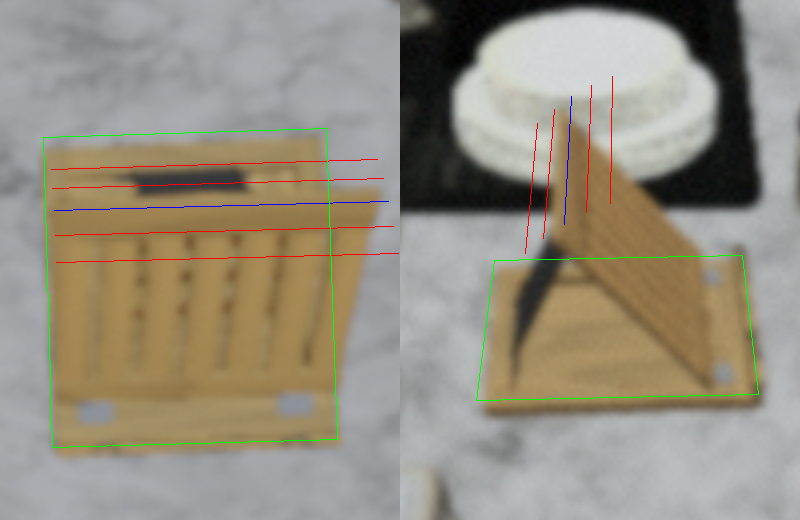

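Fit: stand origin is about (0.587, -0.040) with yaw 0.01, rest angle 0.95 and prop angle about 1.07. First I shut the gripper and line the tool up with the stand.

arm_command --plan '[{"dp": [0,0,-15],"spin": 0.13},{"dp": [0,0,-15],"spin": 0.13},{"dp": [0,0,0],"spin": 0.13},{"dp": [36,-45,0],"spin": 0},{"dp": [36,-45,0],"spin": 0}]' --grip 1 --newtons 20

```text
clock: 1.5
position: [0.3062, -0.4958, 0.4345]
ee_rot: [1.0, 0.005, -0.0, 0.0]
ft_force: [1.5, 0.4, -0.3]
grip_width: 0.143
grasp_force: 0.0
```

arm_command --plan '[{"dp": [36,-45,0],"spin": 0},{"dp": [36,-45,0],"spin": 0},{"dp": [36,-45,0],"spin": 0},{"dp": [36,-45,0],"spin": 0},{"dp": [36,-45,0],"spin": 0}]'

```text
clock: 2.0
position: [0.461, -0.2971, 0.4351]
ee_rot: [1.0, 0.006, 0.0, 0.0]
ft_force: [0.9, -0.9, 0.9]
grip_width: -0.002
grasp_force: 0.0
```

arm_command --plan '[{"dp": [36,-45,0],"spin": 0},{"dp": [36,-45,0],"spin": 0},{"dp": [36,-45,0],"spin": 0},{"dp": [36,-45,0],"spin": 0},{"dp": [0,0,0],"spin": 0}]'

```text
clock: 2.5
position: [0.5859, -0.1336, 0.4344]
ee_rot: [1.0, 0.012, 0.001, -0.002]
ft_force: [-1.0, 0.4, -0.4]
grip_width: -0.006
grasp_force: 0.0
```

arm_command --plan '[{"dp": [30,-30,0],"spin": 0},{"dp": [30,-30,0],"spin": 0},{"dp": [30,-30,0],"spin": 0},{"dp": [0,0,0],"spin": 0},{"dp": [0,0,0],"spin": 0}]'

```text
clock: 3.0
position: [0.6723, -0.049, 0.434]
ee_rot: [1.0, 0.007, -0.0, -0.0]
ft_force: [0.9, -1.2, -0.2]
grip_width: 0.002
grasp_force: 0.0
```

```bash
python3 - <<'E'
from h import *
st()
s=viewer.camera('side');t=viewer.camera('top')
cv2.imwrite('pics/b.png',np.hstack([cv2.resize(s[50:250,120:320],(400,400)),cv2.resize(t[90:290,220:420],(400,400))]))
E
```

```text
3.0 [ 0.6723 -0.049   0.434 ] ft [ 0.9 -1.2 -0.2]
[[1.0, 0.015, -0.001], [0.015, -1.0, 0.0], [-0.001, -0.0, -1.0]]
```

View pics/b.png

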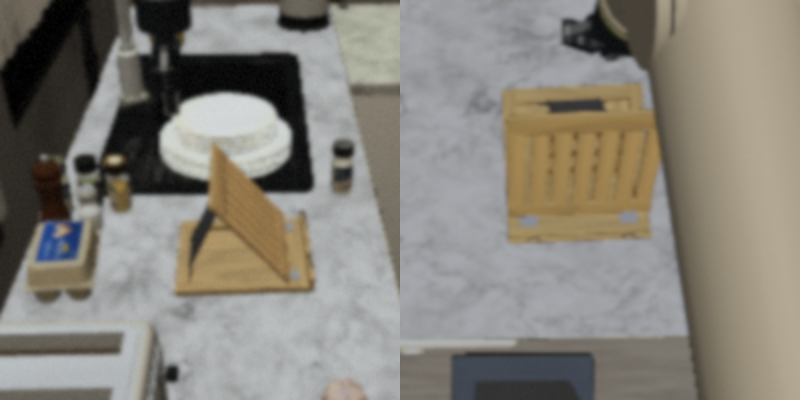

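The gripper's dark fingers appear at (165,80) in the side crop and (595,40) in the top crop. I check that against projection.

```bash
python3 - <<'E'
from h import *
for n,X in(('tip',[.672,-.049,.261]),('tcp',[.672,-.049,.434]),('jar',[.4,-.24,.1]),('stand',[.587,-.04,.018])):
  s=np.array(proj('side',X));t=np.array(proj('top',X))
  print(n,s,'crop',(s-[120,50])*2,t,'crop',(t-[220,90])*2+[400,0])
E
```

```text
tip [207.2357811  106.37710778] crop [174.4715622  112.75421555] [324.12868249 116.08957962] crop [608.25736499  52.17915925]
tcp [201.49471465  45.55585609] crop [162.98942929  -8.88828782] [341.14914459  91.29274397] crop [642.29828918   2.58548793]
jar [290.83894164 124.1154725 ] crop [341.67788329 148.230945  ] [390.44013366 234.96861473] crop [740.88026731 289.93722946]
stand [238.99094232 175.23593164] crop [237.98188463 250.47186328] [307.14538155 166.98742642] crop [574.2907631  153.97485285]
```

The projection matches, so I go down behind the rest.

arm_command --plan '[{"dp": [0,-8,26],"spin": 0},{"dp": [0,0,26],"spin": 0},{"dp": [0,0,26],"spin": 0},{"dp": [0,0,26],"spin": 0},{"dp": [0,0,0],"spin": 0}]'

```text
clock: 3.6
position: [0.6704, -0.0438, 0.3273]
ee_rot: [1.0, 0.005, -0.003, 0.0]
ft_force: [-0.5, -0.9, -0.1]
grip_width: 0.002
grasp_force: 0.0
```

arm_command --plan '[{"dp": [-15,0,0],"spin": 0},{"dp": [-15,0,0],"spin": 0},{"dp": [-15,0,0],"spin": 0},{"dp": [0,0,0],"spin": 0},{"dp": [0,0,0],"spin": 0}]'

```text
clock: 4.1
position: [0.6271, -0.0433, 0.3323]
ee_rot: [1.0, 0.006, 0.001, 0.0]
ft_force: [1.9, 0.1, 0.7]
grip_width: 0.002
grasp_force: 0.6
```

```bash
python3 - <<'E'
from h import *
st()
s=viewer.camera('side');t=viewer.camera('top')
cv2.imwrite('pics/c.png',np.hstack([cv2.resize(s[80:230,170:320],(400,400)),cv2.resize(t[90:240,220:370],(400,400))]))
E
```

```text
4.1 [ 0.6271 -0.0433  0.3323] ft [1.9 0.1 0.7]
[[1.0, 0.012, 0.002], [0.012, -1.0, -0.001], [0.002, 0.001, -1.0]]
```

View pics/c.png

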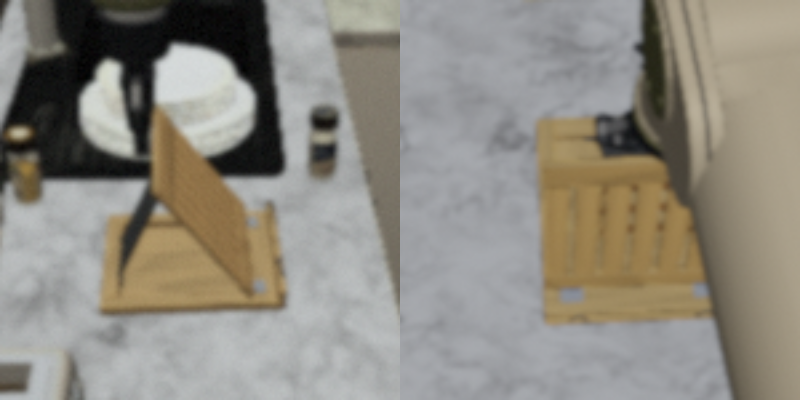

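The fingers are just behind the top edge, at (145,150) in the side crop. I push the rest up.

arm_command --plan '[{"dp": [-12,0,0],"spin": 0},{"dp": [-12,0,0],"spin": 0},{"dp": [-12,0,0],"spin": 0},{"dp": [-12,0,-2],"spin": 0},{"dp": [-12,0,-3],"spin": 0}]'

```text
clock: 4.7
position: [0.5664, -0.0433, 0.3359]
ee_rot: [1.0, 0.006, 0.0, -0.0]
ft_force: [1.8, -0.7, 1.3]
grip_width: -0.002
grasp_force: 0.5
```

arm_command --plan '[{"dp": [-10,0,-3],"spin": 0},{"dp": [-10,0,0],"spin": 0},{"dp": [-10,0,0],"spin": 0},{"dp": [-5,0,0],"spin": 0},{"dp": [0,0,0],"spin": 0}]'

```text
clock: 5.2
position: [0.5314, -0.0439, 0.3401]
ee_rot: [1.0, 0.006, 0.001, 0.0]
ft_force: [0.1, -0.1, 8.1]
grip_width: -0.001
grasp_force: 0.7
```

```bash
python3 - <<'E'
from h import *
st()
s=viewer.camera('side');t=viewer.camera('top')
cv2.imwrite('pics/d.png',np.hstack([cv2.resize(s[80:230,170:320],(400,400)),cv2.resize(t[90:240,220:370],(400,400))]))
E
```

```text
5.2 [ 0.5314 -0.0439  0.3401] ft [ 0.1 -0.1  8.1]
[[1.0, 0.013, 0.002], [0.013, -1.0, -0.001], [0.002, 0.001, -1.0]]
```

View pics/d.png

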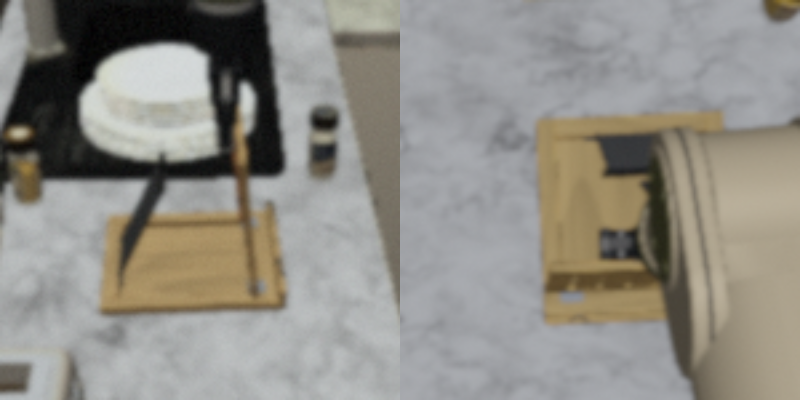

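The rest is nearly upright, on the line (258,290)–(238,120) in the side crop. The 8 N upward force suggests its edge is under the knuckles. I raise the hand and measure the angle.

arm_command --plan '[{"dp": [0,0,-8],"spin": 0},{"dp": [0,0,-8],"spin": 0},{"dp": [0,0,0],"spin": 0}]'

```text
clock: 5.6
position: [0.5319, -0.0437, 0.356]
ee_rot: [1.0, 0.006, 0.001, 0.0]
ft_force: [0.5, 0.5, 0.6]
grip_width: -0.003
grasp_force: 0.0
```

```bash
python3 - <<'E'
from h import *
st()
for a in(1.3,1.4,1.5,1.57,1.65,1.75):
  for off in (0.0045,):
    h=.507; X=[[h-off*np.sin(a)+r*np.cos(a),.06,.018+off*np.cos(a)+r*np.sin(a)] for r in(0,.188)]
    print(a,[np.round((np.array(proj('side',x))-[170,80])*400/150).tolist() for x in X])
s=viewer.camera('side');cv2.imwrite('pics/e.png',cv2.resize(s[90:210,200:320],(600,600)))
E
```

```text
5.6 [ 0.5319 -0.0437  0.356 ] ft [0.5 0.5 0.6]
[[1.0, 0.013, 0.002], [0.013, -1.0, -0.0], [0.002, 0.0, -1.0]]
1.3 [[254.0, 302.0], [208.0, 167.0]]
1.4 [[255.0, 302.0], [226.0, 164.0]]
1.5 [[255.0, 302.0], [244.0, 162.0]]
1.57 [[255.0, 302.0], [256.0, 162.0]]
1.65 [[255.0, 303.0], [270.0, 163.0]]
1.75 [[254.0, 303.0], [288.0, 165.0]]
```

View pics/e.png

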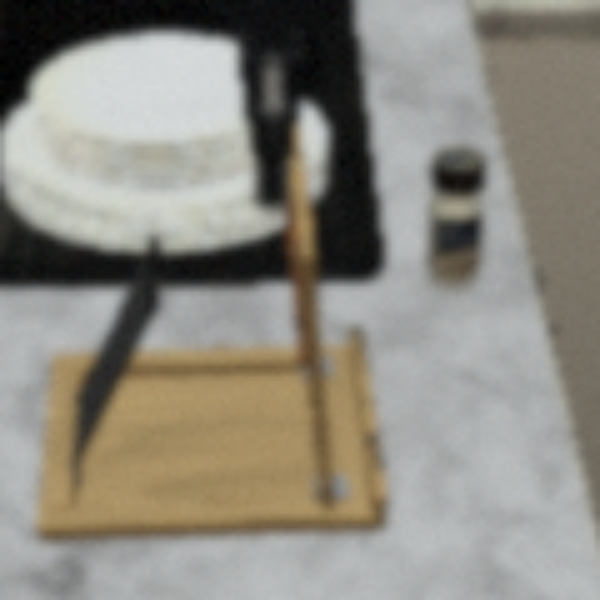

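The angle is about 1.5. I push 14 mm further, then back off.

arm_command --plan '[{"dp": [-7,0,0],"spin": 0},{"dp": [-7,0,0],"spin": 0},{"dp": [0,0,0],"spin": 0},{"dp": [0,0,0],"spin": 0}]'

```text
clock: 6.05
position: [0.5175, -0.044, 0.3546]
ee_rot: [1.0, 0.006, -0.0, 0.0]
ft_force: [-0.6, -0.8, 0.0]
grip_width: -0.001
grasp_force: 0.0
```

arm_command --plan '[{"dp": [10,0,0],"spin": 0},{"dp": [25,0,0],"spin": 0},{"dp": [40,0,0],"spin": 0},{"dp": [45,0,0],"spin": 0},{"dp": [0,0,0],"spin": 0}]'

```text
clock: 6.55
position: [0.6418, -0.0425, 0.3517]
ee_rot: [1.0, 0.006, -0.001, -0.001]
ft_force: [-0.8, -0.6, -0.5]
grip_width: -0.002
grasp_force: 0.0
```

```bash
python3 - <<'E'
from h import *
st()
s=viewer.camera('side');t=viewer.camera('top')
cv2.imwrite('pics/g.png',np.hstack([cv2.resize(s[90:210,200:320],(400,400)),cv2.resize(t[90:240,220:370],(400,400))]))
E
```

```text
6.55 [ 0.6418 -0.0425  0.3517] ft [-0.8 -0.6 -0.5]
[[1.0, 0.013, -0.002], [0.013, -1.0, 0.002], [-0.002, -0.002, -1.0]]
```

View pics/g.png

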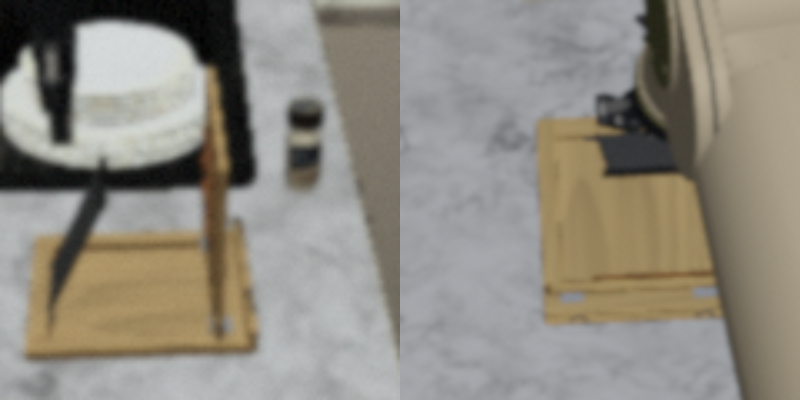

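The rest stands upright by itself, on the line (218,335)–(215,165). Now I go down behind the prop and press it forward and down.

arm_command --plan '[{"dp": [3,0,25],"spin": 0},{"dp": [0,0,25],"spin": 0},{"dp": [0,0,20],"spin": 0},{"dp": [0,0,0],"spin": 0}]'

```text
clock: 7.05
position: [0.6394, -0.0426, 0.2823]
ee_rot: [1.0, 0.006, -0.002, 0.0]
ft_force: [0.1, -0.6, -0.7]
grip_width: -0.001
grasp_force: 0.0
```

arm_command --plan '[{"dp": [-10,0,0],"spin": 0},{"dp": [-10,0,4],"spin": 0},{"dp": [-10,0,8],"spin": 0},{"dp": [-4,0,10],"spin": 0},{"dp": [0,0,10],"spin": 0}]'

```text
clock: 7.55
position: [0.6065, -0.043, 0.2536]
ee_rot: [1.0, 0.006, 0.001, 0.0]
ft_force: [0.0, -0.2, 0.9]
grip_width: -0.001
grasp_force: 0.3
```

arm_command --plan '[{"dp": [0,0,10],"spin": 0},{"dp": [0,0,8],"spin": 0},{"dp": [0,0,0],"spin": 0}]'

```text
clock: 7.85
position: [0.6065, -0.0429, 0.2331]
ee_rot: [1.0, 0.006, -0.001, -0.0]
ft_force: [-0.3, -0.2, -0.1]
grip_width: -0.004
grasp_force: 0.0
```

```bash
python3 - <<'E'
from h import *
st()
s=viewer.camera('side');t=viewer.camera('top')
cv2.imwrite('pics/i.png',np.hstack([cv2.resize(s[60:210,170:320],(400,400)),cv2.resize(t[90:240,220:370],(400,400))]))
E
```

```text
7.85 [ 0.6065 -0.0429  0.2331] ft [-0.3 -0.2 -0.1]
[[1.0, 0.013, -0.002], [0.013, -1.0, 0.0], [-0.002, -0.0, -1.0]]
```

View pics/i.png

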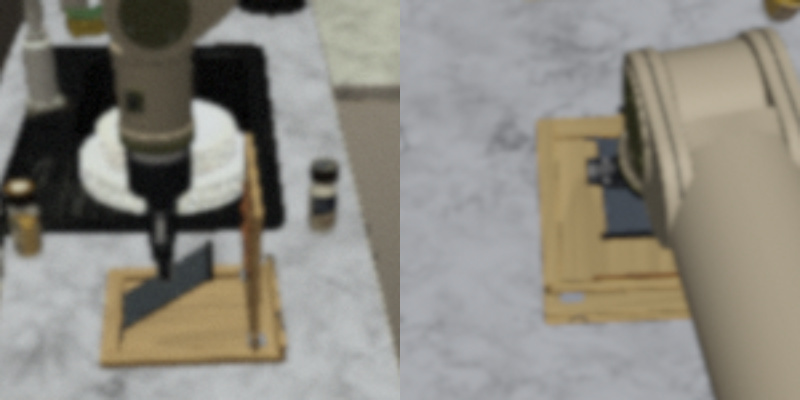

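The prop is folding, with its tip at (210,250) in the side crop. The rest is still upright and the wrist clears it by a good margin. I carry on down.

arm_command --plan '[{"dp": [0,0,10],"spin": 0},{"dp": [0,0,10],"spin": 0},{"dp": [0,0,10],"spin": 0},{"dp": [0,0,8],"spin": 0},{"dp": [0,0,3],"spin": 0}]'

```text
clock: 8.45
position: [0.6064, -0.0428, 0.1922]
ee_rot: [1.0, 0.006, -0.001, -0.0]
ft_force: [0.7, 0.2, -0.9]
grip_width: 0.001
grasp_force: 0.2
```

arm_command --plan '[{"dp": [0,0,3],"spin": 0},{"dp": [0,0,3],"spin": 0},{"dp": [0,0,0],"spin": 0}]'

```text
clock: 8.75
position: [0.6068, -0.0428, 0.1875]
ee_rot: [1.0, 0.006, -0.0, 0.0]
ft_force: [0.3, -0.4, 0.3]
grip_width: -0.001
grasp_force: 0.0
```

arm_command --plan '[{"dp": [0,0,2],"spin": 0},{"dp": [0,0,1],"spin": 0},{"dp": [0,0,0],"spin": 0}]'

```text
clock: 9.05
position: [0.6071, -0.0428, 0.1864]
ee_rot: [1.0, 0.006, 0.0, 0.0]
ft_force: [-6.6, -0.3, 15.3]
grip_width: 0.0
grasp_force: 7.4
```

15 N of resistance means the prop is flat. I lift up and over to the front of the rest.

arm_command --plan '[{"dp": [0,0,-20],"spin": 0},{"dp": [0,0,-50],"spin": 0},{"dp": [0,0,-50],"spin": 0},{"dp": [0,0,-50],"spin": 0},{"dp": [0,0,-50],"spin": 0}]'

```text
clock: 9.55
position: [0.6064, -0.0427, 0.4072]
ee_rot: [1.0, 0.006, 0.0, 0.0]
ft_force: [1.2, 0.0, 0.1]
grip_width: 0.001
grasp_force: 0.0
```

arm_command --plan '[{"dp": [0,0,-30],"spin": 0},{"dp": [0,0,0],"spin": 0},{"dp": [-35,0,0],"spin": 0},{"dp": [-35,0,0],"spin": 0},{"dp": [-35,0,0],"spin": 0}]'

```text
clock: 10.05
position: [0.5005, -0.0442, 0.4337]
ee_rot: [1.0, 0.006, -0.0, -0.0]
ft_force: [0.1, -0.5, 0.3]
grip_width: -0.001
grasp_force: 0.0
```

```bash
python3 - <<'E'
from h import *
st()
s=viewer.camera('side');t=viewer.camera('top')
for c in('side','top'):
  for n in('stand_prop','prop_tip','rest_top'):
    print(c,n,[(np.round(d['position'],3).tolist(),round(d['score'],2)) for d in finder.find_in(c,n)[:2]])
E
```

```text
10.05 [ 0.5005 -0.0442  0.4337] ft [ 0.1 -0.5  0.3]
[[1.0, 0.013, -0.001], [0.013, -1.0, 0.0], [-0.001, -0.0, -1.0]]
side stand_prop [([0.588, -0.035, 0.013], 0.84), ([0.5, 0.01, 0.158], 0.55)]
side prop_tip [([0.589, -0.039, 0.014], 0.59)]
side rest_top [([0.503, 0.008, 0.154], 0.95)]
top stand_prop [([0.597, -0.039, 0.012], 0.73)]
top prop_tip [([0.592, -0.041, 0.014], 0.95)]
top rest_top []
```

The prop is flat (z = 13 mm) and the rest is upright at x = 0.50. I go down in front of the rest and push it back.

arm_command --plan '[{"dp": [-35,0,0],"spin": 0},{"dp": [-35,0,0],"spin": 0},{"dp": [-5,0,0],"spin": 0},{"dp": [0,0,30],"spin": 0},{"dp": [0,0,30],"spin": 0}]'

```text
clock: 10.95
position: [0.4276, -0.0451, 0.3746]
ee_rot: [1.0, 0.006, 0.001, 0.0]
ft_force: [0.5, 0.5, -0.2]
grip_width: 0.001
grasp_force: 0.0
```

arm_command --plan '[{"dp": [0,0,30],"spin": 0},{"dp": [12,0,0],"spin": 0},{"dp": [12,0,0],"spin": 0},{"dp": [12,0,0],"spin": 0},{"dp": [12,0,0],"spin": 0}]'

```text
clock: 11.45
position: [0.4768, -0.0445, 0.3461]
ee_rot: [1.0, 0.006, 0.001, -0.0]
ft_force: [0.1, 0.5, -0.1]
grip_width: -0.006
grasp_force: 0.0
```

arm_command --plan '[{"dp": [10,0,0],"spin": 0},{"dp": [10,0,0],"spin": 0},{"dp": [10,0,0],"spin": 0},{"dp": [10,0,0],"spin": 0},{"dp": [10,0,0],"spin": 0}]'

```text
clock: 11.95
position: [0.5256, -0.0439, 0.3447]
ee_rot: [1.0, 0.006, -0.0, 0.0]
ft_force: [0.0, -0.4, 0.2]
grip_width: -0.001
grasp_force: 0.1
```

arm_command --plan '[{"dp": [10,0,0],"spin": 0},{"dp": [10,0,0],"spin": 0},{"dp": [0,0,0],"spin": 0},{"dp": [0,0,0],"spin": 0},{"dp": [0,0,0],"spin": 0}]'

```text
clock: 12.45
position: [0.5446, -0.0436, 0.3447]
ee_rot: [1.0, 0.006, -0.0, 0.0]
ft_force: [0.0, 0.5, 0.6]
grip_width: 0.003
grasp_force: 0.0
```

```bash
python3 - <<'E'
from h import *
st()
for c in('side','top'):
  viewer.camera(c)
  for n in('rest_top',):
    print(c,n,[(np.round(d['position'],3).tolist(),round(d['score'],2)) for d in finder.find_in(c,n)[:2]])
E
```

```text
12.45 [ 0.5446 -0.0436  0.3447] ft [0.  0.5 0.6]
[[1.0, 0.013, -0.0], [0.013, -1.0, -0.0], [-0.0, 0.0, -1.0]]
side rest_top [([0.561, -0.016, 0.108], 0.91)]
top rest_top [([0.569, 0.012, 0.112], 0.89)]
```

arm_command --plan '[{"dp": [0,0,0],"spin": 0},{"dp": [0,0,0],"spin": 0},{"dp": [0,0,0],"spin": 0},{"dp": [0,0,0],"spin": 0},{"dp": [0,0,0],"spin": 0}]'

```text
clock: 13.15
position: [0.5448, -0.0436, 0.3447]
ee_rot: [1.0, 0.006, 0.0, 0.0]
ft_force: [-0.6, 0.4, 0.0]
grip_width: 0.001
grasp_force: 0.0
```

arm_command --plan '[{"dp": [20,0,0],"spin": 0},{"dp": [20,0,0],"spin": 0},{"dp": [20,0,0],"spin": 0},{"dp": [20,0,0],"spin": 0},{"dp": [0,0,0],"spin": 0}]'

```text
clock: 13.65
position: [0.6263, -0.0425, 0.3441]
ee_rot: [1.0, 0.006, 0.0, -0.0]
ft_force: [0.2, -0.4, -0.1]
grip_width: 0.001
grasp_force: 0.0
```

```bash
python3 - <<'E'
from h import *
st()
for c in('side','top'):
  viewer.camera(c)
  for n in('rest_top','stand'):
    print(c,n,[(np.round(d['position'],3).tolist(),round(d['score'],2)) for d in finder.find_in(c,n)[:2]])
E
```

```text
13.65 [ 0.6263 -0.0425  0.3441] ft [ 0.2 -0.4 -0.1]
[[1.0, 0.013, 0.0], [0.013, -1.0, 0.001], [0.0, -0.001, -1.0]]
side rest_top [([0.605, -0.027, 0.027], 0.61)]
side stand [([0.578, -0.018, 0.026], 0.96)]
top rest_top []
top stand []
```

The rest is down (z ≈ 27 mm). I press gently from above to make sure it is fully closed.

arm_command --plan '[{"dp": [10,0,40],"spin": 0},{"dp": [10,0,40],"spin": 0},{"dp": [0,0,30],"spin": 0},{"dp": [0,0,15],"spin": 0},{"dp": [0,0,5],"spin": 0}]'

```text
clock: 14.45
position: [0.6442, -0.0425, 0.2135]
ee_rot: [1.0, 0.006, -0.001, -0.0]
ft_force: [-0.2, 0.5, -0.5]
grip_width: -0.002
grasp_force: 0.0
```

arm_command --plan '[{"dp": [0,0,5],"spin": 0},{"dp": [0,0,4],"spin": 0},{"dp": [0,0,3],"spin": 0},{"dp": [0,0,0],"spin": 0}]'

```text
clock: 14.85
position: [0.6449, -0.0424, 0.2031]
ee_rot: [1.0, 0.006, 0.0, 0.0]
ft_force: [0.3, -0.4, -0.3]
grip_width: -0.001
grasp_force: 0.0
```

arm_command --plan '[{"dp": [0,0,2],"spin": 0},{"dp": [0,0,1],"spin": 0},{"dp": [0,0,0],"spin": 0}]'

```text
clock: 15.15
position: [0.645, -0.0423, 0.2006]
ee_rot: [1.0, 0.006, 0.0, 0.0]
ft_force: [-1.7, -0.7, 5.7]
grip_width: 0.0
grasp_force: 3.0
```

It touches at 27.6 mm, the closed height. I retreat and check.

arm_command --plan '[{"dp": [0,0,-20],"spin": 0},{"dp": [0,0,-50],"spin": 0},{"dp": [0,0,-50],"spin": 0},{"dp": [0,0,-50],"spin": 0},{"dp": [0,0,-40],"spin": 0}]'

```text
clock: 15.65
position: [0.6447, -0.0422, 0.4134]
ee_rot: [1.0, 0.006, 0.001, 0.0]
ft_force: [1.0, 0.3, -0.0]
grip_width: -0.002
grasp_force: 0.0
```

arm_command --plan '[{"dp": [-10,40,0],"spin": 0},{"dp": [-10,40,0],"spin": 0},{"dp": [-10,40,0],"spin": 0},{"dp": [0,0,0],"spin": 0},{"dp": [0,0,0],"spin": 0}]'

```text
clock: 16.15
position: [0.616, -0.1639, 0.4098]
ee_rot: [1.0, 0.005, 0.0, 0.0]
ft_force: [0.6, 0.6, -0.7]
grip_width: 0.0
grasp_force: 0.0
```

```bash
python3 - <<'E'
from h import *
st()
s=viewer.camera('side');t=viewer.camera('top')
cv2.imwrite('pics/j.png',np.hstack([cv2.resize(s[60:260,140:340],(400,400)),cv2.resize(t[90:290,170:370],(400,400))]))
for c,n in(('side','stand'),('side','garlic'),('side','jar')):print(n,finder.find_in(c,n)[:1])
E
```

```text
16.15 [ 0.616  -0.1639  0.4098] ft [ 0.6  0.6 -0.7]
[[1.0, 0.01, 0.0], [0.01, -1.0, -0.0], [0.0, 0.0, -1.0]]
stand [{'position': [0.5768, -0.0178, 0.0276], 'score': 0.57}]
garlic [{'position': [0.4415, 0.3196, 0.0347], 'score': 0.65}]
jar [{'position': [0.4, -0.2395, 0.066], 'score': 0.89}]
```

View pics/j.png

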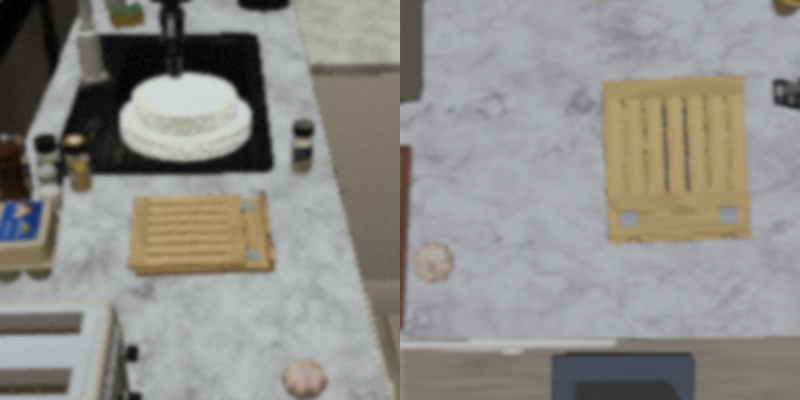

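The stand is flat and in place, spanning (605,80)–(748,240) in the top crop. The dark prop shows through the slats underneath, and the garlic and jar haven't moved.

```bash
python3 -c "
from workcell import manip;print(manip.hand_in())"
```

```text
the job is handed in; nothing more can be done
None
```

The stand is folded flat where it stood, with the prop down in the base and the back rest closed over it; the jar and garlic measured unmoved, and I handed the job in at about 16 s of the 64 s allowed.

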